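Hold the UV shield of the curing box at its index tab

TASK

An objective canister has been left standing on the shut, tinted shield of the UV curing box: take it off and stand it upright, fully down, in the empty well of the objective rack while the shield is still shut. Then, so that a colleague can reach in for the slides while the shield still screens the lamps, raise it until the pointer on its side lines up with the index tab on the box's quadrant, and finish while still holding it there with the gripper fingers, steady, because the hinge falls shut by itself. Leave the index tab and everything else on the worktop as they are.

Things in the scene. Friction and masses are not known exactly. Their poses are not given: they have to be found in the camera images.
- curing_box: Grey metal UV curing box, fixed: 170 (x) x 220 (y) mm, its lid a framed amber shield whose flat top, shut, is 88 mm up. Origin: centre of underside; x points from the front panel (switch, dial; robot side) to the hinge side, y left, z up. On its right (-y) an aluminium quadrant with a scale, radius 90 mm about the hinge axis, 112 to 136 mm from the middle (with tab and thumbscrew), 175 mm high.
- shield (a joint): Angle of the shield, rad: 0 shut (level), grows as the front edge is raised; can go to 1.5. The shield is 165 x 216 x 10 mm, 0.45 kg, turns freely on its rear hinge and falls shut when let go.
- hinge (a point): Middle of the shield's hinge axis: 80 mm behind the box's centre (+x of curing_box), 83 mm above the worktop. The axis runs along the box's y.
- bar (a point): Middle of the shield's handle: round steel bar, 12 mm diameter, along the box's y, 100 mm clear between two posts. Shut, it lies 145 mm in front of (-x) and 40 mm above the hinge axis, 35 mm over the shield's top (29 mm clear below). It turns with the shield. Pinched from above, one finger before and one behind it, it can turn between the pads as the shield rises.
- pointer (a point): Tip of the small steel pointer on the shield's right side: 94 mm from the hinge axis, 122 mm to the right (-y) of the box's middle; it sweeps along the outside of the quadrant's rim.
- index (a joint): Angle at which the index tab is clamped on the quadrant, rad, between 0.55 and 0.95: the pointer stands against the middle of the tab when shield equals this value.
- index_mark (a point): White line across the middle of the index tab's outer end (tab: dark steel clamp, 12 mm wide along the rim, with a black thumbscrew), 94 mm from the hinge axis. With the shield at the marked angle the pointer tip lies at this very point.
- canister: The objective canister that stands on the shield: upright cylinder, white body 40 mm in diameter, black screw cap 42 mm in diameter from 46 to 66 mm height; about 0.12 kg. Origin: centre of its foot, z up.
- rack: Grey objective rack, fixed to the worktop: block 72 (x) x 182 (y) x 30 mm with three round wells in a row along its y, 58 mm apart, 46 mm in diameter, 20 mm deep, rims bevelled. Origin: centre of the underside, z up. The middle and the left well (+y) are taken.
- empty_well (a point): Centre of the floor of the empty well, the rack's right-hand one (-y), 10 mm above the worktop, 20 mm below the rack's top. The canister is home when its origin is here.
- rack_objective: Bare objective, 27 mm in diameter, 48 mm tall, standing in the middle well; leave it. Origin: centre of its foot.
- rack_canister: A second canister like the first, standing in the rack's left well; leave it. Origin: centre of its foot.
- wash_bottle: Squeeze wash bottle with a bent spout, 63 mm in diameter, 166 mm tall, behind the rack; leave it. Origin: about under its middle.
- dropper_bottle: Amber dropper bottle, 38 mm in diameter, 107 mm tall, behind the rack; leave it. Origin: centre of its foot.
- vial_a: Small glass vial with a black cap, 23 mm in diameter, 50 mm tall, at the back; leave it. Origin: centre of its foot.
- vial_b: Small glass vial with a white cap, 23 mm in diameter, 50 mm tall, at the back; leave it. Origin: centre of its foot.
- dust_cap: Flat black round dust cap, 78 mm in diameter, 10 mm thick, left of the rack; leave it. Origin: centre of its underside.
- eyepiece_cap: Black eyepiece cap, 44 mm in diameter, 40 mm tall, at the far left; leave it. Origin: centre of its underside.

How it is judged:
By the outcome, as a careful person would: the job done as asked, in the order asked, and still so for the second after the job is handed in, while the arm keeps its last pose, push and grip.
It also fails if it takes over 54 s, if anything falls off the work surface, if the arm or the gripper's body presses on something with over 40 N, if the wrist force passes 120 N, or if a joint passes its speed limit or range.

ROBOT

A 7-joint arm with a two-finger parallel gripper is mounted at the origin on a cart in front of the work surface, level with it; the furniture and walls round the work are solid. World frame = base frame: x ahead of the robot, y to its left, z up, the work surface at z = 0. Lengths are in mm, angles in rad, forces in N, time in s.
With the tool pointing down it reaches from about 350 to 900 mm from the base axis. Payload 8.1 kg.
Tool frame: the origin (TCP) lies midway between the tips of the shut fingers; the grasp point (between the pads) lies tcp_to_grasp behind it (tcp_to_grasp is the distance from the TCP to the grasp point, in mm); z points along the fingers, y is the line along which they close (so a half turn about z gives the same grasp; the last joint's range is limited). The gripper opens to 85 mm and grips with 20 to 120 N. Pads are 22 mm wide; open, the fingers measure 114 mm over their backs; the gripper's body (76 mm by 85 mm) begins 54 mm behind the grasp point. The pads swing forward as they close: fully open they stand 13 mm farther back than shut.
Start: joints at [-1.451, 0.434, 0.025, 1.573, -0.012, 1.134, -0.075], TCP at [138.128, 609.559, 231.323] pointing down, gripper open.
Joint ranges: [-2.62, 2.62], [-0.44, 2.09], [-1.27, 1.32], [0.08, 2.57], [-1.32, 4.46], [0.12, 2], [-2.74, 2.74]. Speed limits (rad/s): [2.22, 2.22, 3.01, 3.01, 3.14, 3.14, 3.14].

INTERFACE

Orientations are given as a 3x3 rotation matrix whose columns are the frame's x, y, z axes.
In Python, from station import move_ptp, movel, goto_joints, gripper_to, dwell, inverse_kinematics, get_image, camera_model, MotionError, finish_job, masks_of, current_time, current_joints, current_qvel, current_tau, current_tcp_pos, current_eef_rot, current_contact_force, current_wrist_torque, current_width, current_grip_force, tcp_to_grasp gives the robot as it stands. The module is installed in compiled form; this text tells all that it offers. Calls block until the motion is done:
- move_ptp(position, orientation): joint-space move of the TCP to a pose.
- movel(position, vel=150, frame=None): straight line of the TCP; frame=None keeps the orientation; vel is the mean speed in mm/s.
- goto_joints(angles): joint-space move.
- gripper_to(opening, grip_force=None): finger opening in mm; grip_force is the grip in N (None keeps the last); returns when the fingers have stopped.
- dwell(seconds).
- inverse_kinematics(position, orientation): joint angles nearest the present ones, or None.
- get_image(name): name is "scene" or "top" or "wrist"; returns the picture (384x512x3 uint8, blue, green, red); there is no depth.
- camera_model(name): a dict with "intrinsics" (3x3 intrinsics, pixels), "eye" and "orientation" of the camera in the world. Camera axes: x right, y up, looking along -z (the intrinsics and any distortion apply to the point x, -y, -z); pixel columns grow to the right and rows downward; lengths in mm; the calibration is good to about 2 mm. A picture is of the moment at which its call begins: read the wrist's pose just before it. camera_model takes no time and is no camera call; for the wrist camera it gives the pose at the moment of the call.
A pose or a line that the arm cannot do raises MotionError and nothing moves.
- finish_job(): hands the job in; it is judged then, once.
Trained networks look in the newest picture that a camera, given by its name, has taken for a name from the list of things; names that differ only in an ending like _2 or _b are one class to them, and where a whole thing is asked for, a point or a joint stands for the part that bears it (a point fixed in the world has none). Each returns a list of dicts, best first, with "confidence" (0 to 1); they miss things now and then, are a little off and sometimes report something else, mostly with a low value. They report only what shows in the picture. A call takes as long as a camera call.
- masks_of(label, camera): "mask" (384x512 bool, what is visible of it) and "extent" ([centre column, centre row, width, height] in pixels, round what is visible of it).
Readings, each from a call of its own:
- current_time(): time.
- current_joints(): joint angles.
- current_qvel(): joint speeds.
- current_tau(): joint torques, N m.
- current_tcp_pos(): TCP position.
- current_eef_rot(): TCP orientation.
- current_contact_force(): force on the tool from outside, world axes, zero at the start.
- current_wrist_torque(): the same for the moment, N m.
- current_width(): finger opening in mm.
- current_grip_force(): force on a finger pad.
Only numpy, scipy, OpenCV 4.12 (cv2) and the standard library are available. Lean on these libraries where they do the work, as an engineer would, in place of code of your own. Each camera call takes 0.05 s, during which the arm holds its last target. There are 200 camera calls.

## Working session

There is one attempt and no reset: what is moved stays moved. The work goes in short steps, each a Python script; the robot and the scene stay as the last script left them, time stands still between calls to the robot, and variables do not carry over. Pictures are saved under pics/ and viewed, at most 10 in all, crops included, and the job is handed in when it is done.

```bash
mkdir -p pics; python3 - <<'E'
from station import *
import cv2,numpy as np
for n in("scene","top"):
    cv2.imwrite(f"pics/{n}0.png",get_image(n)); c=camera_model(n)
    print(n,{k:np.round(np.array(v),3).tolist() if not isinstance(v,str) else v for k,v in c.items()})
    for l in("canister","rack","curing_box","index_mark","pointer","bar","shield"):
        for d in masks_of(l,n)[:3]:
            print(l,round(d["confidence"],2),np.round(d["extent"],1))
print(tcp_to_grasp if not callable(tcp_to_grasp) else tcp_to_grasp(),current_time(),current_eef_rot())
E
```

```text
scene {'intrinsics': [[430.872, 0.0, 260.109], [0.0, 430.872, 194.821], [0.0, 0.0, 1.0]], 'eye': [21.397, -834.711, 1037.687], 'orientation': [[0.899, 0.271, -0.345], [-0.439, 0.581, -0.685], [0.015, 0.767, 0.641]]}
canister 0.76 [280.  220.3  13.3  20.3]
rack 0.83 [242.9 193.6  34.6  37.3]
rack 0.32 [275.8 237.3  73.4  77.6]
curing_box 0.62 [278.2 240.2  75.5  74.4]
index_mark 0.42 [298.4 240.3   6.5   5.5]
index_mark 0.3 [275.2 229.2  68.9  58.3]
pointer 0.63 [275.6 230.   66.1  57.8]
bar 0.76 [278.1 230.1  69.9  54.1]
bar 0.65 [286.  194.4   2.2  10.9]
shield 0.85 [276.1 229.1  68.6  59.8]
top {'intrinsics': [[497.103, 0.0, 251.951], [0.0, 497.103, 190.045], [0.0, 0.0, 1.0]], 'eye': [325.652, 179.82, 1386.925], 'orientation': [[0.003, 0.986, -0.169], [-1.0, 0.001, -0.012], [-0.011, 0.169, 0.986]]}
canister 0.84 [327.9 202.8  16.2  19.8]
canister 0.57 [211.2 205.6  70.3  31. ]
canister 0.43 [369.8 201.5  15.6  10.2]
rack 0.69 [213.3 207.6  66.2  31.2]
curing_box 0.81 [324.8 209.2 106.3  76.4]
index_mark 0.58 [370.7 202.6  13.4   6.4]
pointer 0.87 [317.7 206.7  87.8  72.2]
bar 0.57 [321.1 206.9  92.2  78.3]
shield 0.7 [317.5 206.6  95.4  78.2]
18.700000000000003 0.8 [[-9.75256465e-01  2.21076520e-01  2.93628863e-05]
 [ 2.21076521e-01  9.75256459e-01  1.05561775e-04]
 [-5.29911456e-06  1.09441249e-04 -9.99999994e-01]]
```

```bash
python3 - <<'E'
import cv2,numpy as np
a=cv2.imread("pics/top0.png")[130:280,160:400]; b=cv2.imread("pics/scene0.png")[150:290,200:350]
cv2.imwrite("pics/t1.png",cv2.resize(a,None,fx=3.3,fy=3.3,interpolation=cv2.INTER_CUBIC))
cv2.imwrite("pics/s1.png",cv2.resize(b,None,fx=4,fy=4,interpolation=cv2.INTER_CUBIC))
E
```

```text
(no output)
```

View pics/t1.png

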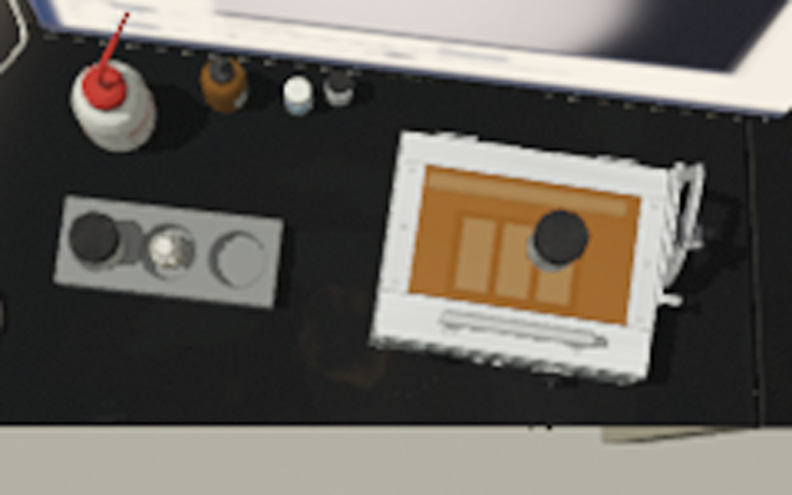

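View pics/s1.png

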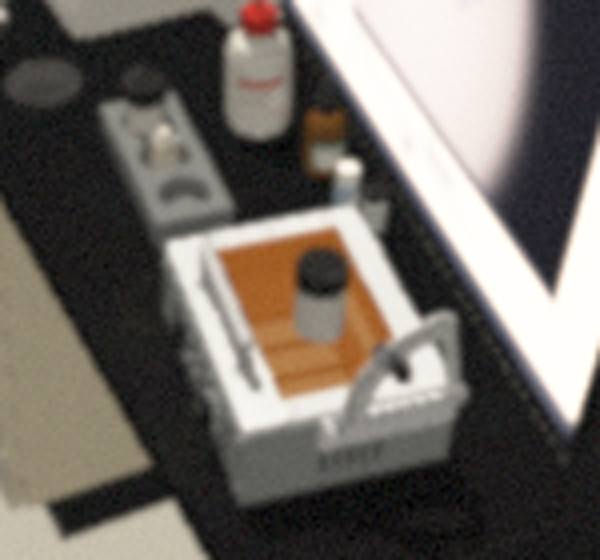

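The top crop shows the canister cap at (560,238), the shield corners at about (402,131) and (642,380), the bar at (440–605, 318–342), the empty well at (240,258) and the quadrant at the right, (690,200). The scene crop shows the tab and thumbscrew at (400,365) and the pointer at (330,430). I'll get a rough localisation from these, then take wrist views.

```bash
cat > h.py <<'E'
from station import *
import cv2,numpy as np
from scipy.optimize import least_squares
def ray(c,u,v):
    K=np.array(c["intrinsics"]);R=np.array(c["orientation"])
    d=R@(np.linalg.inv(K)@[u,v,1]*[1,-1,-1]);return np.array(c["eye"]),d/np.linalg.norm(d)
def onz(c,u,v,z):
    e,d=ray(c,u,v);return e+d*(z-e[2])/d[2]
def proj(c,P):
    p=(np.array(P,float)-np.array(c["eye"]))@np.array(c["orientation"])*[1,-1,-1]
    q=p@np.array(c["intrinsics"]).T;return q[...,:2]/q[...,2:]
def tri(obs):
    A=np.zeros((3,3));b=np.zeros(3)
    for c,u,v in obs:
        e,d=ray(c,u,v);M=np.eye(3)-np.outer(d,d);A+=M;b+=M@e
    return np.linalg.solve(A,b)
def down(a): # finger-closing axis (tool y) at world angle a
    y=np.array([np.cos(a),np.sin(a),0]);z=np.array([0,0,-1.]);return np.column_stack([np.cross(y,z),y,z])
E
python3 - <<'E'
from h import *
t=camera_model("top");s=camera_model("scene")
T=lambda x,y:(160+x/3.3,130+y/3.3)
S=lambda x,y:(200+x/4,150+y/4)
for n,z,ps in(("shield",88,[(402,131),(675,165),(372,342),(642,380)]),("rack",30,[(66,196),(284,218),(54,283),(273,307),(241,258)]),("cap",154,[(560,238)]),("bar",123,[(440,318),(605,342)])):
    for p in ps: print(n,np.round(onz(t,*T(*p),z),1))
print(tri([(t,*T(560,238)),(s,*S(322,268))]))
print("pointer",tri([(t,*T(682,300)),(s,*S(327,428))]),"tab",tri([(t,*T(697,243)),(s,*S(403,370))]))
w=camera_model("wrist");print(w, current_eef_rot().T@(w["eye"]-np.array(current_tcp_pos())), current_eef_rot().T@w["orientation"])
E
```

```text
shield [602.9 115.8  88. ]
shield [ 575.1 -103.4   88. ]
shield [432.4 140.8  88. ]
shield [402.9 -71.4  88. ]
rack [559.4 395.7  30. ]
rack [540.8 212.3  30. ]
rack [485.8 403.7  30. ]
rack [466. 221.  30.]
rack [507. 248.  30.]
cap [506.  -0. 154.]
bar [448.1  89.3 123. ]
bar [429.8 -37.2 123. ]
[509.11750031  -1.94913357 146.07147064]
pointer [ 464.91616443 -104.11866403   90.57967137] tab [ 511.94611724 -110.87992328  134.72464713]
{'intrinsics': array([[310.65893815,   0.        , 254.80776431],
       [  0.        , 310.65893815, 188.56682486],
       [  0.        ,   0.        ,   1.        ]]), 'eye': array([ 67.78722584, 624.82334429, 374.31852304]), 'orientation': array([[ 2.20986156e-01, -9.36043213e-01, -2.73839775e-01],
       [ 9.75276838e-01,  2.12227721e-01,  6.15993844e-02],
       [ 4.56705739e-04, -2.80682201e-01,  9.59800653e-01]])} [  71.98480596   -0.67048343 -142.98074312] [[ 9.26312738e-05  9.59802248e-01  2.80677103e-01]
 [ 9.99999935e-01  8.56163249e-06 -3.59305198e-04]
 [-3.47264991e-04  2.80677118e-01 -9.59802185e-01]]
```

```bash
python3 - <<'E'
from h import *
import pickle
D={}
a=-0.137+np.pi
for n,p in(("r1",(510,275,200)),("r2",(500,200,200)),("b1",(500,20,250)),("b2",(470,-60,270))):
    R=down(a) if n[0]=="b" else down(-0.105+np.pi)
    try: move_ptp(p,R)
    except MotionError as e: print(n,e); continue
    dwell(0.2);c=camera_model("wrist");im=get_image("wrist");D[n]=(c,im)
    print(n,current_time(),np.round(current_tcp_pos(),1),np.round(current_joints(),2))
    for l in (("rack","empty_well","canister") if n[0]=="r" else ("canister","shield","bar","index_mark","pointer")):
        for d in masks_of(l,"wrist")[:2]: print(l,round(d["confidence"],2),np.round(d["extent"],1))
pickle.dump(D,open("D.pkl","wb"))
cv2.imwrite("pics/r.png",np.hstack([cv2.resize(D[k][1],(400,300)) for k in("r1","r2")]))
for k in("b1","b2"): cv2.imwrite(f"pics/{k}.png",cv2.resize(D[k][1],(800,600),interpolation=cv2.INTER_CUBIC))
E
```

```text
r1 3.1667 [509.8 275.5 200. ] [-0.49  0.4  -0.13  1.72  0.06  1.03  2.39]
rack 0.81 [255.8 193.2  70.1 164.6]
empty_well 0.71 [255.2 192.6  70.1 165.6]
r2 3.9667 [499.9 201.3 200. ] [-0.39  0.33 -0.12  1.82  0.05  0.99  2.51]
rack 0.65 [254.4 254.9  66.6 152.5]
rack 0.56 [217.8  48.  228.   96. ]
empty_well 0.87 [252.  254.3  67.7 153.6]
empty_well 0.27 [114.  180.9  41.3  32.9]
b1 5.2667 [499.9  21.3 249.8] [ 0.28  0.27 -0.52  1.81  0.15  1.1   2.71]
canister 0.91 [241.2 159.6  53.9  54.3]
canister 0.73 [237.6 135.3 208.1 264.3]
shield 0.85 [251.3 148.4 178.3 232. ]
shield 0.53 [271.4 313.6  51.5  47.9]
bar 0.61 [249.1 148.2 185.4 238.6]
bar 0.31 [169.4 333.4  26.   36.7]
index_mark 0.67 [213.4  21.4  40.8  42.7]
index_mark 0.29 [236.5 133.8 201.  263.7]
pointer 0.63 [249.3 148.1 179.7 233. ]
b2 6.6083 [470.1 -59.2 270. ] [ 0.89  0.34 -1.11  1.81  0.33  1.2   2.69]
canister 0.55 [224.4 236.7  46.2  62.6]
canister 0.41 [200.7 133.8  28.2  36.3]
shield 0.87 [234.7 221.3 154.2 195.3]
bar 0.59 [231.9 220.8 158.2 197. ]
bar 0.51 [224.4 218.1 180.9 197.4]
index_mark 0.59 [200.2 135.5  35.1  33.2]
pointer 0.92 [231.2 220.1 157.7 196.2]
```

View pics/b1.png

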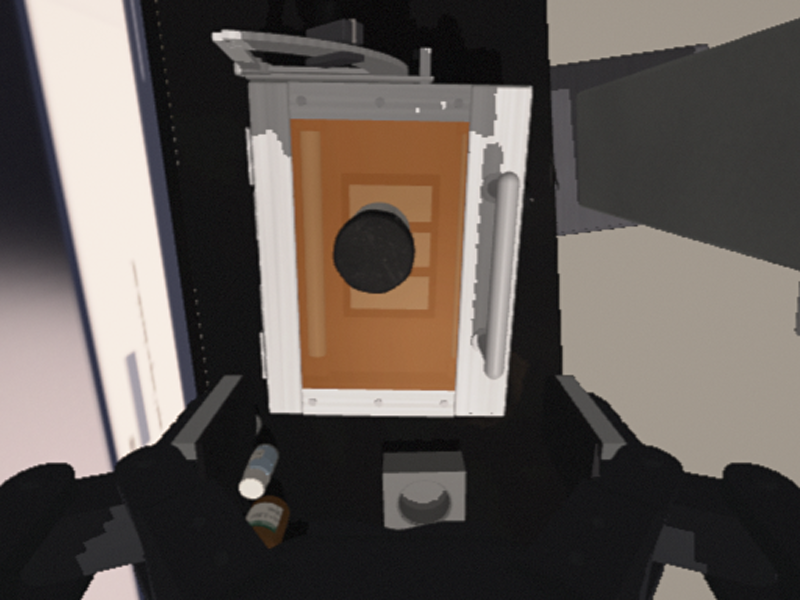

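View pics/b2.png

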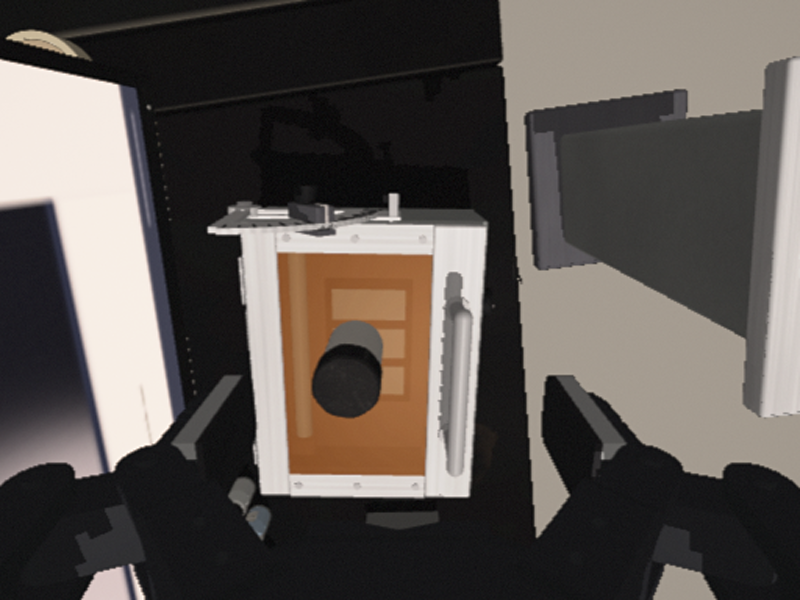

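View pics/r.png

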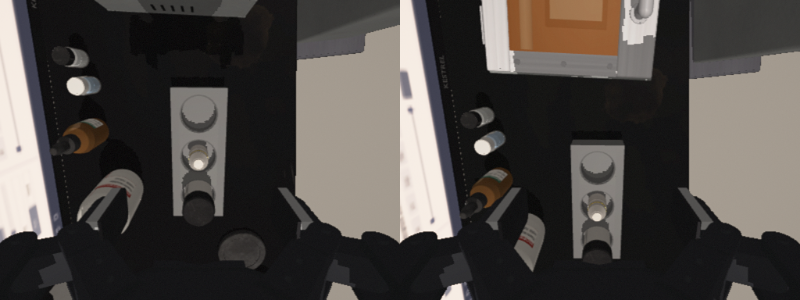

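b1 shows the cap top at (374,250), the shield corners at (249,86), (532,87), (505,414) and (268,413), the bar at x≈500, y 173–378, and the pointer at (425,60). In b2 the cap is at (347,381), the tab at (318,215) and the pointer at (393,205). The rack views show the empty well at (199,112) and (597,163).

```bash
cat > fit.py <<'E'
from h import *
import pickle
D=pickle.load(open("D.pkl","rb"))
def sub(k,pts,s):
    p=((np.array(pts,float)+.5)*s-.5).astype(np.float32).reshape(-1,1,2)
    q=cv2.cornerSubPix(cv2.cvtColor(D[k][1],cv2.COLOR_BGR2GRAY),p.copy(),(3,3),(-1,-1),(3,30,.01)).reshape(-1,2)
    p=p.reshape(-1,2); bad=np.linalg.norm(q-p,axis=1)>2.5; q[bad]=p[bad]; return q
def tf(x,y,yaw,P):
    c,s=np.cos(yaw),np.sin(yaw);P=np.array(P,float);return np.column_stack([x+c*P[:,0]-s*P[:,1],y+s*P[:,0]+c*P[:,1],P[:,2]])
def fit(model,obs,x0):
    f=lambda v:np.concatenate([(proj(D[k][0],tf(v[0],v[1],v[2],model(v)[i]))-q).ravel() for k,i,q in obs])
    r=least_squares(f,x0,loss="soft_l1",x_scale=[10,10,.1]+[10]*(len(x0)-3));return r.x,f(r.x).reshape(-1,2)
E
python3 - <<'E'
from fit import *
s=.64
sh=lambda v:np.array([(80+v[4],-108,v[3]),(-85+v[4],-108,v[3]),(-85+v[4],108,v[3]),(80+v[4],108,v[3])])
obs=[("b1",[0,1,2,3],sub("b1",[(249,86),(532,87),(505,414),(268,413)],s)),("b2",[1,2,3],sub("b2",[(487,223),(470,496),(260,495)],s))]
v,r=fit(sh,obs,[503,15,-.137,88,0]);print("box",np.round(v,3),"\n",np.round(r,1).tolist())
rk=lambda v:np.array([(36,-91,v[3]),(-36,-91,v[3]),(-36,91,v[3]),(36,91,v[3])])
t=1.28
obs=[("r1",[0,1,2,3],sub("r1",[(171,88),(227,89),(223,216),(173,216)],t)),("r2",[0,1,2,3],sub("r2",[(171,146),(224,146),(222,259),(173,259)],t))]
w,r=fit(rk,obs,[513,308,-.105,30]);print("rack",np.round(w,3),"\n",np.round(r,1).tolist())
print("well",tf(*w[:3],[(0,-58,10)]))
c=[(D["b1"][0],374*s,250*s),(D["b2"][0],347*s,381*s)];print("cap",tri(c),onz(*c[0],154),onz(*c[1],154))
wl=[(D["r1"][0],199*t,112*t),(D["r2"][0],197*t,163*t)];print("rim",tri(wl))
a=cv2.resize(D["b1"][1][0:72,130:290],(800,360),interpolation=cv2.INTER_CUBIC);b=cv2.resize(D["b2"][1][112:160,130:290],(800,240),interpolation=cv2.INTER_CUBIC)
cv2.imwrite("pics/tab.png",np.vstack([a,b]))
E
```

```text
box [ 4.9375e+02  2.0231e+01 -1.4900e-01  8.6393e+01  1.4121e+01] 
 [[-0.3, -2.6], [0.0, 0.3], [0.2, 0.1], [0.3, 0.0], [-0.6, 1.4], [-0.1, -0.2], [0.6, -0.0]]
rack [ 5.13367e+02  3.07868e+02 -1.10000e-01  3.11940e+01] 
 [[-0.1, 0.0], [0.2, -0.2], [0.1, 0.4], [0.3, 0.4], [0.3, -0.2], [-0.2, -0.1], [-2.7, -0.9], [0.3, 0.5]]
well [[506.99871044 250.2186851   10.        ]]
cap [508.15484363  -3.58007053 146.85699038] [507.71942995  -4.95587592 154.        ] [506.7476783   -6.93971196 154.        ]
rim [507.0309663  251.1214404    8.14428497]
```

View pics/tab.png

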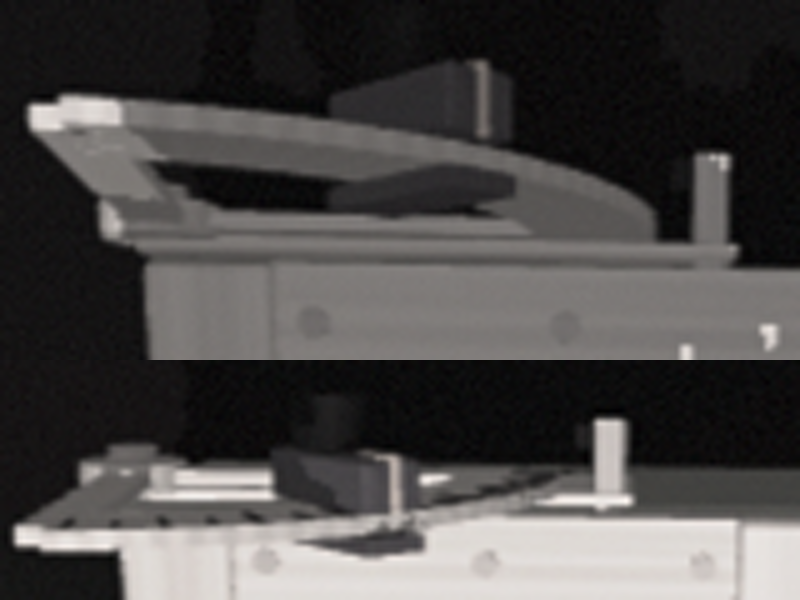

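The white index line is at (482, 62–135) in the upper crop and (395, 455–515) in the lower. The pointer is at (712, 155–265) and (611, 420–500). I'll measure those angles later, up close. The canister comes first.

```bash
python3 - <<'E'
from h import *
a=-0.149+np.pi/2
gripper_to(85,50)
move_ptp((507.3,-4,200),down(a)); movel((507.3,-4,121),vel=120)
print(current_time(),current_contact_force())
gripper_to(30,50); print("w",current_width(),current_grip_force(),current_tcp_pos())
movel((507.3,-4,240),vel=150); dwell(.2); print(current_contact_force(),current_width(),current_time())
w=np.array([507,250.5])
print(inverse_kinematics((*w,240),down(-0.11+np.pi)))
move_ptp((*w,150),down(-0.11+np.pi)) ; dwell(.2);print(current_time(),current_tcp_pos(),current_contact_force())
cv2.imwrite("pics/hold.png",cv2.resize(get_image("wrist"),(800,600)))
E
```

```text
9.325 [ 0.52090557 -0.05649659  1.10846512]
w 39.757811319589884 49.82318582988228 [507.83001015  -4.01414572 121.63107474]
[ 0.33082324 -0.76631264 -2.01276702] 39.592837118117416 10.9583
[ 0.15384264  0.53774754 -1.05105124  1.65077453  0.48884518  1.24275004
  2.03262892]
12.2083 [507.81701892 249.10571168 150.34738896] [ 0.44384537 -0.62642348 -2.18251382]
```

View pics/hold.png

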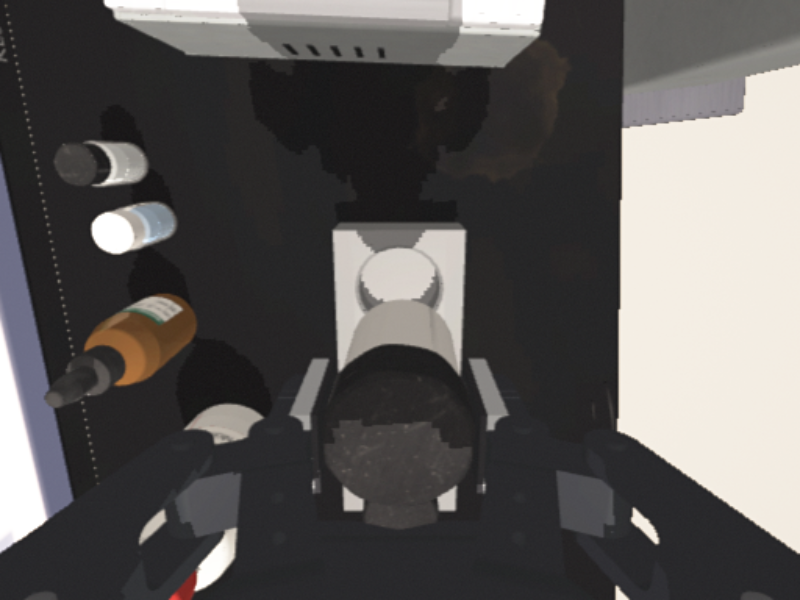

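The canister is held upright: its cap spans x 325–476 with its lower edge at row 506. The well rim is at x 358–441, with its top edge at row 247. I'll check the alignment with the projections.

```bash
python3 - <<'E'
from h import *
c=camera_model("wrist");t=np.array(current_tcp_pos())
th=np.linspace(0,2*np.pi,200)
circ=lambda p,r:(proj(c,np.c_[p[0]+r*np.cos(th),p[1]+r*np.sin(th),np.full(200,p[2])])+.5)/.64
for n,p,r in(("cap",t+[0,0,33],21),("rim",(507,250.5,30),23),("rimbev",(507,250.5,30),24.5)):
    q=circ(p,r);print(n,q.min(0),q.max(0))
E
```

```text
cap [314.66047174 367.90594542] [476.99146462 510.11454455]
rim [358.41015048 248.13410123] [440.15373699 326.95175149]
rimbev [355.7442522 245.4355338] [442.82211743 329.39975658]
```

```bash
python3 - <<'E'
from h import *
w=(507.2,250.5)
movel((*w,80),vel=120); dwell(.1); f0=np.array(current_contact_force()); z=66; print(f0)
movel((*w,z),vel=80)
while z>42.5:
    z-=1.5; movel((*w,z),vel=40); f=np.array(current_contact_force())-f0
    if np.linalg.norm(f)>2: print(z,np.round(f,1),np.round(current_tcp_pos(),1))
    if f[2]>7: break
print(z,current_time(),current_tcp_pos(),current_width())
cv2.imwrite("pics/in.png",cv2.resize(get_image("wrist"),(800,600)))
E
```

```text
[-0.60997083  0.2948352  -1.71224579]
43.5 [ 0.  -0.1  4.2] [507.4 250.8  43.8]
42.0 [-4.  -2.8 19.8] [507.3 251.3  43.6]
42.0 17.4167 [507.32548517 251.3175294   43.56035292] 39.44492361172756
```

Contact came at TCP z = 43.6, exactly the expected floor. I'll release, back off and check, then measure the index.

```bash
python3 - <<'E'
from h import *
import pickle
movel((507.2,250.5,43.5),vel=40)
gripper_to(66); movel((507.2,250.5,150),vel=150)
D=pickle.load(open("D.pkl","rb"))
a=-0.149+np.pi
c=camera_model("wrist");im=get_image("wrist");D["chk"]=(c,im)
move_ptp((445,-20,230),down(a)); dwell(.25)
D["b3"]=(camera_model("wrist"),get_image("wrist"))
move_ptp((455,60,190),down(a)); dwell(.25)
D["b4"]=(camera_model("wrist"),get_image("wrist"))
print(current_time(),current_joints())
pickle.dump(D,open("D.pkl","wb"))
cv2.imwrite("pics/m.png",np.vstack([np.hstack([cv2.resize(D[k][1],(400,300)) for k in p]) for p in(("chk","b3"),("b4","b1"))]))
E
```

```text
21.1667 [ 0.61439489  0.42078092 -1.10744428  1.95560862  0.44004513  1.03325061
  2.29862647]
```

View pics/m.png

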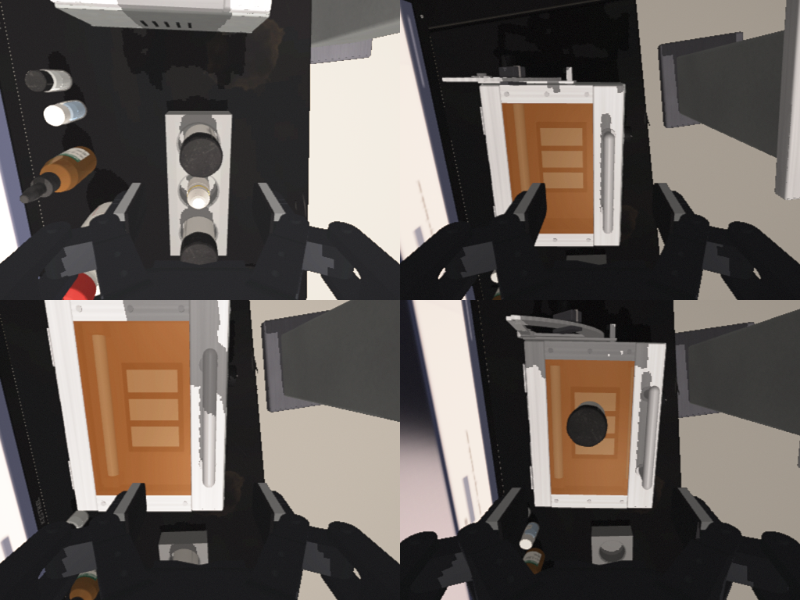

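The canister stands in the well in the top-left tile. In the other tiles the bar is at x≈609, rows 129–232 (b3), and x≈209, rows 348–488 (b4). Next is a joint fit of the box, bar and index.

```bash
python3 - <<'E'
from fit import *
s=.64;t=1.28
bar={"b1":([(509,173),(493,378)],s),"b2":([(462,300),(456,476)],s),"b3":([(209,129),(208.5,232)],t),"b4":([(210,48),(208.5,188)],t)}
cor={"b1":([0,1,2,3],[(249,86),(532,87),(505,414),(268,413)],s),"b2":([1,2,3],[(487,223),(470,496),(260,495)],s),"b3":([1,2],[(226,83),(220,247)],t)}
cor={k:(i,sub(k,p,q)) for k,(i,p,q) in cor.items()}
cols={"b1":(226.6,272.4),"b2":(209.1,252.2)}
def f(v):
    x,y,yaw,v4,L,phi,pp=v[:7];o=[]
    C=tf(x,y,yaw,[(80+v4,-108,88),(-85+v4,-108,88),(-85+v4,108,88),(80+v4,108,88)])
    B=tf(x,y,yaw,[(-65,-L,123),(-65,L,123)])
    for k,(i,q) in cor.items(): o.append((proj(D[k][0],C[i])-q).ravel())
    for k,(p,q) in bar.items(): o.append((proj(D[k][0],B)-((np.array(p)+.5)*q-.5)).ravel())
    for k,(a,b) in cols.items():
        for ang,cc in((phi,a),(pp,b)):
            P=tf(x,y,yaw,[(80-94*np.cos(ang),-122,83+94*np.sin(ang))]);o.append(proj(D[k][0],P)[0,:1]-cc)
    o.append([ (pp)*20])
    return np.concatenate(o)
r=least_squares(f,[494,20,-.149,5,56,.7,0],loss="soft_l1",x_scale=[10,10,.1,5,10,.3,.3])
print(np.round(r.x,3));print(np.round(f(r.x),1).tolist())
x,y,yaw=r.x[:3]
def W(p):return tf(x,y,yaw,[p])[0]
print("hinge",W((80,0,83)),"bar",W((-65,0,123)))
for ph in(.55,.65,.75,.85,.95):
    P=W((80-94*np.cos(ph),-122,83+94*np.sin(ph)));print(ph,proj(D["b1"][0],P),proj(D["b2"][0],P),"obs (226.6,~20),(209.1,~137)")
P=W((80-94,-122,83));print("ptr",proj(D["b1"][0],P),proj(D["b2"][0],P),"obs tip (272.4,31-53) (252.2,124-140)")
r0=np.hypot(145,40);a0=np.arctan2(40,145)
for ph in(0,.3,.6,.8,.95):
    P=W((80-r0*np.cos(ph+a0),0,83+r0*np.sin(ph+a0)))-[0,0,18.7]
    for o in(0,np.pi):
        j=inverse_kinematics(P,down(yaw+o));print(ph,np.round(P,1),o,None if j is None else np.round(j,2))
E
```

```text
[ 5.04831e+02  1.82290e+01 -1.51000e-01  2.57300e+00  6.17380e+01
  8.15000e-01  2.00000e-03]
[-0.4, -3.4, 1.0, -0.2, 0.6, 0.6, 0.0, 0.4, 0.1, 1.4, 0.2, 0.5, 0.3, 0.6, -0.9, 1.9, -1.3, -1.8, 0.5, -2.3, 0.3, 0.3, 1.4, 4.2, -0.8, -0.5, 0.5, 3.2, -0.9, 0.6, 0.6, -1.5, 0.3, -1.3, 0.1, -6.7, -0.1, -5.8, 0.0]
hinge [583.92470284   6.22394244  83.        ] bar [440.56668429  27.98350398 123.        ]
0.55 [249.58158217  25.07663429] [229.49481465 133.98563385] obs (226.6,~20),(209.1,~137)
0.65 [242.17726575  22.57655618] [222.70950012 134.88676876] obs (226.6,~20),(209.1,~137)
0.75 [233.26967606  20.07982351] [214.74037717 135.74667628] obs (226.6,~20),(209.1,~137)
0.85 [222.87858799  17.63297154] [205.62853635 136.54734583] obs (226.6,~20),(209.1,~137)
0.95 [211.07402739  15.28856988] [195.45240885 137.26992946] obs (226.6,~20),(209.1,~137)
ptr [265.68989284  37.45772718] [246.4086414  128.94350082] obs tip (272.4,31-53) (252.2,124-140)
0 [440.6  28.  104.3] 0 [-0.91  0.44  0.97  2.2  -0.54  0.75  0.28]
0 [440.6  28.  104.3] 3.141592653589793 [ 0.59  0.5  -1.01  2.1   0.58  0.85  2.22]
0.3 [458.7  25.2 145.4] 0 [-0.91  0.38  0.97  2.12 -0.42  0.84  0.17]
0.3 [458.7  25.2 145.4] 3.141592653589793 [ 0.63  0.48 -1.05  2.01  0.51  0.95  2.3 ]
0.6 [487.9  20.8 179.2] 0 [-0.89  0.37  0.97  2.02 -0.38  0.94  0.13]
0.6 [487.9  20.8 179.2] 3.141592653589793 [ 0.64  0.48 -1.07  1.91  0.49  1.04  2.36]
0.8 [512.4  17.1 196.2] 0 [-0.85  0.4   0.97  1.94 -0.39  1.    0.14]
0.8 [512.4  17.1 196.2] 3.141592653589793 [ 0.63  0.5  -1.06  1.83  0.49  1.1   2.38]
0.95 [532.7  14.  205.5] 0 [-0.82  0.42  0.97  1.88 -0.4   1.04  0.16]
0.95 [532.7  14.  205.5] 3.141592653589793 [ 0.62  0.52 -1.05  1.77  0.49  1.14  2.4 ]
```

```bash
cat > arc.py <<'E'
from h import *
X,Y,YAW=504.831,18.229,-.151
A=down(YAW+np.pi);r0=np.hypot(145,40);a0=np.arctan2(40,145)
def W(p):
    c,s=np.cos(YAW),np.sin(YAW);return np.array([X+c*p[0]-s*p[1],Y+s*p[0]+c*p[1],p[2]])
def pose(ph): return W((80-r0*np.cos(ph+a0),0,83+r0*np.sin(ph+a0)))-[0,0,tcp_to_grasp if not callable(tcp_to_grasp) else tcp_to_grasp()]
def ang(t): # shield angle from TCP
    c,s=np.cos(YAW),np.sin(YAW);d=np.array(t)-W((80,0,83));u=-(c*d[0]+s*d[1]);return np.arctan2(d[2]+18.7,u)-a0,np.hypot(u,d[2]+18.7)-r0
E
python3 - <<'E'
from arc import *
gripper_to(56,35); p=pose(0)
move_ptp(p+[0,0,60],A); movel(p+[0,0,1],vel=90); print(current_time(),np.round(current_contact_force(),1))
gripper_to(2,35); print(current_width(),np.round(current_contact_force(),1),np.round(current_tcp_pos()-p,1))
for ph in np.arange(.08,.57,.08):
    movel(pose(ph)+[0,0,1],vel=70); print(round(ph,2),np.round(current_contact_force(),1),np.round(ang(current_tcp_pos()),3),round(current_width(),1))
dwell(.2);print(current_time())
D={n:(camera_model(n),get_image(n)) for n in("wrist","scene","top")}
import pickle;pickle.dump(D,open("E.pkl","wb"))
a=D["wrist"][1];b=D["scene"][1][200:290,240:340];c=D["top"][1][170:240,330:410]
cv2.imwrite("pics/up.png",np.hstack([cv2.resize(a,(480,360)),np.vstack([cv2.resize(b,(300,180),interpolation=2),cv2.resize(c,(300,180),interpolation=2)])]))
E
```

```text
22.5333 [0.2 0.5 0.4]
10.917290066985705 [ 4.9 -1.1  1.1] [ 1.2 -0.2  1.5]
0.08 [ 7.2 -1.  -5.7] [ 0.089 -0.467] 10.6
0.16 [ 6.7 -0.5 -6.8] [ 0.167 -0.129] 10.5
0.24 [ 6.2  0.4 -7.6] [0.243 0.275] 10.4
0.32 [ 2.5  1.1 -6.2] [0.32 0.72] 11.0
0.4 [-2.6  2.  -2. ] [0.4   1.203] 10.5
0.48 [-7.9  1.5  1.5] [0.481 1.718] 10.5
0.56 [-11.2   1.8   6.2] [0.556 2.23 ] 10.6
25.475
```

View pics/up.png

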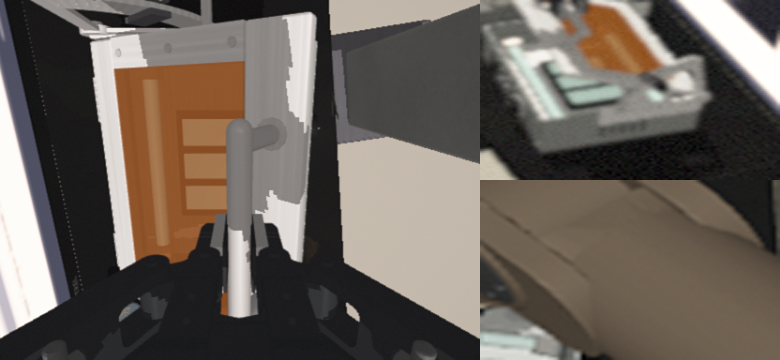

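The shield follows the arc at small forces. The tab and quadrant lie just beyond the top edge of the wrist picture, and the hand blocks the top camera. I'll tilt the tool about the grasp point so the wrist camera can see pointer and tab together.

```bash
python3 - <<'E'
from arc import *
from scipy.spatial.transform import Rotation as Ro
w=camera_model("wrist");R0=np.array(current_eef_rot());o=R0.T@(np.array(w["eye"])-np.array(current_tcp_pos()));RC=R0.T@np.array(w["orientation"])
for ph in(.56,.74,.83):
  for tilt in(-.15,.15,-.25,-.35):
    R=A@Ro.from_euler("y",tilt).as_matrix();G=pose(ph)+[0,0,18.7];T=G+18.7*R[:,2]
    c=dict(intrinsics=w["intrinsics"],eye=T+R@o,orientation=R@RC)
    j=inverse_kinematics(T,R)
    print(ph,tilt,None if j is None else np.round(j,2),[np.round(proj(c,W((80-94*np.cos(q),-122,83+94*np.sin(q)))),1).tolist() for q in(ph,.83)])
E
```

```text
0.56 -0.15 [ 0.8   0.5  -1.14  1.94  0.4   0.95  2.49] [[205.6, -33.1], [158.7, -43.9]]
0.56 0.15 [ 0.48  0.47 -0.99  1.9   0.57  1.13  2.23] [[216.4, 27.7], [181.2, 13.7]]
0.56 -0.25 [ 0.89  0.54 -1.18  1.95  0.33  0.9   2.57] [[200.5, -55.7], [147.9, -64.6]]
0.56 -0.35 [ 0.97  0.58 -1.22  1.96  0.28  0.86  2.66] [[194.1, -79.7], [134.6, -85.9]]
0.74 -0.15 [ 0.78  0.52 -1.13  1.87  0.39  1.    2.5 ] [[230.5, -31.6], [216.4, -34.6]]
0.74 0.15 [ 0.48  0.49 -0.99  1.83  0.57  1.18  2.26] [[235.8, 29.5], [224.9, 25.7]]
0.74 -0.25 [ 0.87  0.55 -1.17  1.88  0.33  0.95  2.59] [[228.0, -54.5], [212.3, -56.9]]
0.74 -0.35 [ 0.95  0.58 -1.21  1.89  0.27  0.92  2.67] [[224.9, -78.9], [207.3, -80.5]]
0.83 -0.15 [ 0.77  0.53 -1.13  1.84  0.39  1.03  2.51] [[242.9, -31.3], [242.9, -31.3]]
0.83 0.15 [ 0.48  0.5  -0.98  1.8   0.57  1.21  2.28] [[245.5, 30.0], [245.5, 30.0]]
0.83 -0.25 [ 0.86  0.55 -1.17  1.85  0.33  0.98  2.59] [[241.6, -54.2], [241.6, -54.2]]
0.83 -0.35 [ 0.93  0.59 -1.2   1.86  0.27  0.94  2.67] [[240.1, -78.7], [240.1, -78.7]]
```

```bash
cat >> arc.py <<'E'
from scipy.spatial.transform import Rotation as Ro
def tp(ph,tilt):
    R=A@Ro.from_euler("y",tilt).as_matrix();G=pose(ph)+[0,0,18.7];return G+18.7*R[:,2],R
def go(ph,tilt,vel=60):
    T,R=tp(ph,tilt);movel(T,vel=vel,frame=R)
def st():
    R=np.array(current_eef_rot());g=np.array(current_tcp_pos())-18.7*R[:,2]-[0,0,18.7]
    return np.round(current_contact_force(),1).tolist(),np.round(ang(g),4).tolist(),round(current_width(),2),round(current_time(),2)
E
python3 - <<'E'
from arc import *
import pickle
for ph,t in((.60,.06),(.64,.12),(.68,.18),(.72,.24),(.75,.28)): go(ph,t);print(ph,st())
F={}
for ph in(.76,.80,.84,.88):
    go(ph,.28,30);dwell(.3);s=st();T,R=tp(ph,.28);c=camera_model("wrist");F[ph]=(c,get_image("wrist"),s[1][0])
    print(ph,s,[np.round(proj(c,W((80-94*np.cos(q),-122,83+94*np.sin(q)))),1).tolist() for q in(ph,.83)])
pickle.dump(F,open("F.pkl","wb"))
L=[]
for ph,(c,im,s) in F.items():
    u,v=proj(c,W((80-94*np.cos(.83),-122,83+94*np.sin(.83)))).round().astype(int)
    u0,v0=max(u-40,0),max(v-30,0);L.append(cv2.resize(im[v0:v0+60,u0:u0+80],(400,300),interpolation=cv2.INTER_CUBIC));print(ph,u0,v0)
cv2.imwrite("pics/fin.png",np.vstack([np.hstack(L[:2]),np.hstack(L[2:])]))
E
```

```text
0.6 ([-15.8, -1.3, 14.2], [0.5904, 1.9608], 10.59, 25.88)
0.64 ([-15.5, -2.5, 14.1], [0.6328, 1.7872], 10.6, 26.12)
0.68 ([-13.1, -3.4, 14.7], [0.6749, 1.6179], 10.55, 26.38)
0.72 ([-10.9, -4.2, 12.4], [0.7172, 1.4498], 10.66, 26.62)
0.75 ([-10.6, -5.5, 12.7], [0.7485, 1.4056], 10.74, 26.88)
0.76 ([-10.4, -3.3, 11.1], [0.7582, 1.4414], 10.29, 27.43) [[237.5, 57.5], [229.8, 54.5]]
0.8 ([-11.8, -4.1, 12.7], [0.7976, 1.6225], 10.52, 28.12) [[241.2, 57.7], [237.9, 56.5]]
0.84 ([-10.4, -3.9, 12.2], [0.8391, 1.5148], 10.69, 28.82) [[245.6, 57.8], [246.7, 58.2]]
0.88 ([-10.9, -3.6, 13.3], [0.8788, 1.7006], 10.63, 29.52) [[249.5, 57.9], [254.9, 59.8]]
0.76 190 24
0.8 198 26
0.84 207 28
0.88 215 30
```

View pics/fin.png

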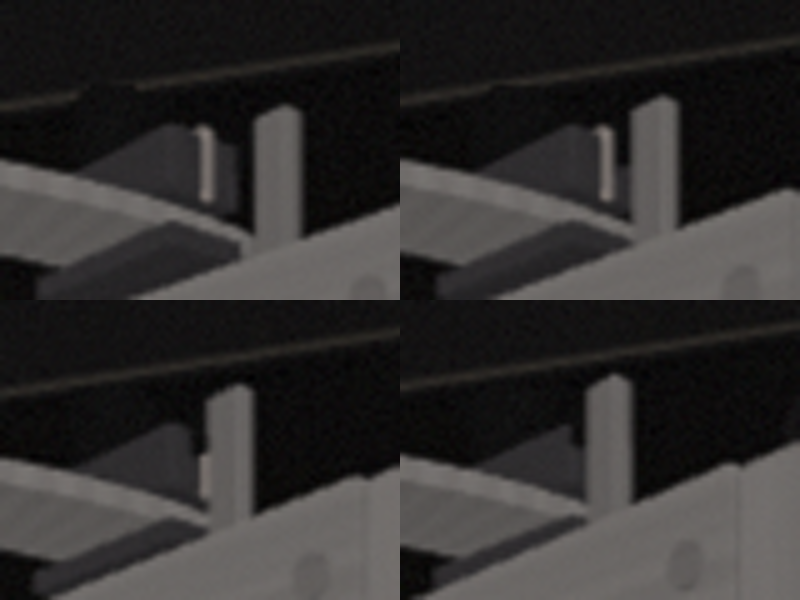

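```bash
python3 - <<'E'
from fit import *
import arc,pickle
F=pickle.load(open("F.pkl","rb"))
ob={.76:([241,246.4,250.6],58,231.2,56.7),.80:([244.2,250,254],60,239,58.6),.84:([248.4,253.8,257.8],62,None,0),.88:([252.2,257.6,261.6],64,None,0)}
def col(c,r,ph,h,row,dx,dz):
    # line parallel to box y: radius r, angle ph, tangential offset h
    u=r*np.cos(ph)-h*np.sin(ph);z=r*np.sin(ph)+h*np.cos(ph)
    q=proj(c,np.array([arc.W((80+dx-u,yy,83+dz+z)) for yy in(-112,-135)]))
    return q[0,0]+(row-q[0,1])*(q[1,0]-q[0,0])/(q[1,1]-q[0,1])
def f(v,fix):
    ri,ro,h,dl,idx,dx,dz=v;o=[]
    for k,(e,row,l,lr) in ob.items():
        c,_,s=F[k];a=s+dl
        for r,t,m in((ri,h,e[0]),(ro,h,e[1]),(ro,-h,e[2])):o.append((col(c,r,a,t,row,dx,dz)-m+.4)/.6)
        if l:o.append((col(c,94,idx,0,lr,dx,dz)-l+.4)/.5)
    for k,e,row,l,lr in(("b1",(268.8,276),42,226.6,19.7),("b2",(248.8,255.6),132,209.1,137)):
        c=D[k][0]
        o+=[(col(c,ri,0,h,row,dx,dz)-e[0]+.4)/.6,(col(c,ro,0,h,row,dx,dz)-e[1]+.4)/.6,(col(c,94,idx,0,lr,dx,dz)-l+.4)/.5]
    return np.array(o+[dx/fix,dz/1.,dl/.1,(ri-94.5)/3])
for fix in(.1,1.5,5):
    r=least_squares(f,[96,102,2,0,.82,0,0],args=(fix,),x_scale=[1,1,1,.05,.05,1,1],loss="soft_l1")
    print(fix,np.round(r.x,3),"cost",round(r.cost,2),"nominal target",round(r.x[4]-r.x[3],4),"sd",np.round(np.sqrt(np.diag(np.linalg.inv(r.jac.T@r.jac))),3))
print(np.round(f(r.x,fix),1))
E
```

```text
0.1 [ 9.6860e+01  1.0256e+02  1.6940e+00 -1.1000e-02  8.2100e-01 -2.0000e-03
 -1.8400e-01] cost 3.08 nominal target 0.8322 sd [0.497 0.506 0.202 0.005 0.003 0.1   1.005]
1.5 [ 9.65590e+01  1.02269e+02  1.69400e+00 -9.00000e-03  8.26000e-01
 -3.03000e-01 -1.94000e-01] cost 3.05 nominal target 0.8349 sd [1.474 1.436 0.202 0.008 0.019 1.397 1.009]
5 [ 9.57080e+01  1.01446e+02  1.69300e+00 -5.00000e-03  8.37000e-01
 -1.15800e+00 -2.21000e-01] cost 2.98 nominal target 0.8424 sd [2.563 2.49  0.201 0.013 0.034 2.538 1.02 ]
[-1.   0.5 -0.4  0.1 -0.2  0.2 -0.2  0.7 -0.2  0.6  0.4 -0.2  0.2  0.2
  0.7 -0.7 -0.2  1.2 -1.  -0.7 -0.2 -0.2 -0.1  0.4]
```

The fit is consistent to sub-pixel, with the target at nominal ≈0.838. I'll approach it from below, as in the measured frames, then check steadiness and the pointer's pixel position against the 0.84 frame.

```bash
python3 - <<'E'
from arc import *
import pickle
F=pickle.load(open("F.pkl","rb"))
go(.81,.28,30);go(.839,.28,30);dwell(.5);print(st(),current_grip_force())
im=get_image("wrist");g=lambda i:cv2.cvtColor(i,cv2.COLOR_BGR2GRAY)
for k in(.80,.84,.88):
    t=g(F[k][1])[52:70,int({.80:240,.84:244,.88:248}[k]):][:,:22]
    r=cv2.matchTemplate(g(im)[45:80,225:285],t,cv2.TM_CCOEFF_NORMED);_,m,_,l=cv2.minMaxLoc(r);print(k,m,l[0]+225,l[1]+45)
t=current_time();dwell(1);print(st(),np.abs(current_qvel()).max())
for n in("curing_box","canister"):
    get_image("scene");print(n,[(round(d["confidence"],2),np.round(d["extent"],1).tolist()) for d in masks_of(n,"scene")[:2]])
E
```

```text
([-9.7, -3.9, 13.9], [0.8401, 1.6301], 10.98, 30.87) 37.79520571231842
0.8 0.9511710405349731 244 51
0.84 0.9943917989730835 244 52
0.88 0.9658918976783752 244 52
([-9.2, -4.3, 13.7], [0.8402, 1.6134], 10.39, 31.92) 0.001870837563019028
curing_box [(0.75, [278.0, 226.9, 74.3, 92.9])]
canister [(0.64, [244.9, 192.3, 8.5, 13.0]), (0.43, [240.6, 193.2, 33.5, 32.5])]
```

The pointer matches the 0.84 frame to the pixel, the reading is steady at 0.840, and the canister is in the rack. I'm handing in.

```bash
python3 -c "
from station import *
print(finish_job())"
```

```text
the job is handed in; nothing more can be done
None
```

The job is handed in at about 32 s: the canister went fully down into the empty well while the shield was shut, and the gripper is holding the shield steady with the pointer at the index tab. I measured the shield angle as 0.840 rad and estimate the tab at 0.832–0.842 rad.

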